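# Refit the fume extractor's filter

### The arm

A 6-joint arm with a two-finger parallel gripper is mounted at the origin on the work surface. World frame = base frame: x ahead of the robot, y to its left, z up, the work surface at z = 0. Lengths are in m, angles in rad, forces in N, time in s.
With the tool pointing down it reaches from about 0.375 to 0.975 m from the base axis. Payload 3.8 kg.
Tool frame: the origin (TCP) lies at the very end of the fingers, on their centre line; the grasp point (between the pads) lies 19 mm behind it; z points along the fingers, x is the direction in which the jaws open and shut, and the axes are right-handed (so a half turn about z gives the same grasp; the last joint's range is limited). The gripper opens to 85 mm and grips with 20 to 120 N. Pads are 22 mm wide; open, the fingers measure 114 mm over their backs; the gripper's body (76 mm by 85 mm) begins 54 mm behind the grasp point. The pads swing forward as they close: fully open they stand 13 mm farther back than shut.
Start: joints at [1.079, 0.264, 1.604, -0, 1.274, -0.037], TCP at [0.297, 0.606, 0.197] pointing down, gripper open.
Joint ranges: [-2.63, 2.63], [-0.94, 2.18], [0.31, 2.57], [-1.31, 4.45], [0, 2.66], [-2.55, 2.55]. Speed limits (rad/s): [2.57, 2.57, 3.14, 3.14, 3.14, 3.14].

### API

Orientations are given as a rotation vector (axis times angle).
In Python, from workcell import bot gives the robot as it stands.
- The arm moves only by the tool carry_out, never from a script. Its argument "deltas" is a list of rows, each an object with "delta_pos": the shift along the tool's x, y, z in m, a list of three; "dr": the turn, a rotation vector about the tool's x, y, z in rad, a list of three. A call has 1 to 10 rows; each row shifts and turns the commanded pose from where the row before left it, along the tool's axes as they then stand; what a row does not reach is not made up. A row lasts 1/8 s, in which the tool goes at most 62.5 mm and 10.7 degrees, less where a joint would pass 70% of its speed; a pose out of reach is approached as far as the arm can. A call is refused whole if a number of a shift passes 0.0625 or a number of a turn 0.188, either way. A call with a gripper value outside its range is refused whole. "grip" is the opening, from 0 (shut) to 1 (fully open), set as the call begins (left out, the last holds). The fingers move at their own pace and stop on an object; "force" is the grip in N (left out, the last holds). Time passes only in rows, so rows that do not move let the fingers close. It gives the time, the measured TCP pose, the force and the opening at its end, in the units of the state.
- bot.read_state(): the state, without advancing time (a new reading comes with each control period).
- bot.read_camera(name): name is "side" or "top" or "wrist"; returns a dict with "frame" (384x512x3 uint8, red, green, blue), "K" (3x3 intrinsics, pixels), "xyz" and "attitude" of the camera in the world; the wrist camera has in their place "hand_eye" (4x4, takes a point from camera to tool coordinates, whose origin is the TCP and whose axes are the tool frame's). Camera axes: x right, y down, z forward; pixel columns grow to the right and rows downward; lengths in m; the calibration is good to about 2 mm. A picture is of the moment at which its call begins: read the wrist's pose just before it. There is no depth.
- bot.finish_job(): hands the job in, once; it reports no verdict.
The state is a dict: "time": time; "q": joint angles; "joint_vel": joint speeds; "joint_torque": joint torques, N m; "tool_pos": TCP position; "tcp_rot": TCP orientation; "wrist_force": force on the tool from outside, world axes, zero at the start; "torque": the same for the moment, N m; "width": opening from 0.0 (shut) to 1.0 (fully open).
Only numpy, scipy, OpenCV 4.12 (cv2) and the standard library are available. Lean on these libraries where they do the work, as an engineer would, in place of code of your own. Each camera call takes 0.05 s, during which the arm holds its last target.

### The job

Put the bench fume extractor back in service: lower the rectangular filter cassette from the bench flat into the extractor's open filter drawer, rib up, and let go of it, then push the drawer fully home until it seats in its catch. Set the cassette down rather than dropping it, do not slam the drawer, and leave the other things on the bench where they are.

Things in the scene. Friction and masses are not known exactly. Their poses are not given: they have to be found in the camera images.
- cassette_center (a point): Centre, 30 mm above the underside, of the loose filter cassette on the bench (about 0.24 kg): dark grey frame with pale pleats, 110 mm along its x, 150 mm along y, 36 mm high. Amid its top stands a pull rib 60 mm long along x, 12 mm wide along y, rising 24 mm above the frame (total height 60 mm): pinch it across its width. z is up.
- drawer_tray (a point): Middle of the filter drawer's tray, on its floor, 16 mm above the bench; moves with the drawer, which closes along +x; z is up. Inside 120 mm along x, 160 mm along y, walls 30 mm high: the cassette lies in it with 5 mm play on each side, its x along the tray's x (either way round), rib up. If it is not flat, it strikes the housing's mouth (85 mm above the bench).
- drawer_handle (a point): Middle of the steel bow handle on the drawer's front; moves with the drawer, which closes along +x. A level round bar, 10 mm thick, 110 mm long along y, 60 mm above the bench, 35 mm in front of the drawer's flat front panel (246 mm wide, 9 to 91 mm above the bench).
- drawer (a joint): How far the drawer is out, in m: 0 fully home, 0.16 fully out. It slides with 2 to 3 N of drag. A sprung roller catch resists from about 0.016 (a push of 10 to 12 N carries it over), is passed at 0.006, then draws the drawer home to 0 and holds it; left between 0.006 and 0.016 the drawer is pushed back out.
- extractor: Grey sheet-metal fume extractor, fixed: filter section 250 mm wide, 250 deep, 95 high, with the drawer in its front; on its +y side a fan tower 235 mm high, from 127 mm off the drawer's middle and 45 mm behind the front, with a thick hose. Origin: on the bench under the middle of the filter section's front face; +x points into the housing.
- jar_a: Bystander: black ink jar, 72 mm in diameter, 88 mm high; origin at the centre of its foot.
- jar_b: Bystander: the same kind of jar with a pale band; origin at the centre of its foot.
- box_form: Bystander: black box form on a wooden block, 60 by 70 mm, 82 mm high; origin at the centre of its foot.
- cartridge: Bystander: round pleated cartridge standing upright, 110 mm in diameter, 100 mm high; origin at the centre of its foot.
- brush: Bystander: brush lying flat on the bench; origin at its middle.
- screwdriver: Bystander: screwdriver lying flat on the bench in front of the robot; origin at its middle.
Not all that is in view belongs to the job. Of the things like the part that bears cassette_center, leave any that is blue, green or red; of the rest the larger one is meant.

How it is judged:
By the outcome, as a careful person would: the job done as asked, in the order asked, and still so for the second after the job is handed in, with the robot touching nothing.
It also fails if it takes over 58 s, if anything falls off the work surface, if the arm or the gripper's body presses on something with over 40 N, if the wrist force passes 120 N, or if a joint passes its speed limit or range.

## Working session

There is one attempt and no reset: what is moved stays moved. The work goes in short steps, Python scripts to look and compute and a tool call to move; the robot and the scene stay as the last step left them, time stands still between calls to the robot, and variables do not carry over. Pictures are saved under pics/ and viewed, and the job is handed in when it is done.

Besides the shell and the picture viewer there is one more tool, called as name([rows], argument=value, ...), one row to a line, values as JSON. carry_out: Moves the arm, as the interface text tells. Its arguments: {"type":"object","properties":{"deltas":{"type":"array"},"grip":{"type":"number"},"force":{"type":"number"}},"required":["deltas"]}

```bash
mkdir -p pics; ls; python3 - <<'E'
from workcell import bot
import cv2,numpy as np,pickle
s=bot.read_state();print(s['time'],s['tool_pos'],s['tcp_rot'],s['width'],s['wrist_force'])
d={}
for n in ['top','side','wrist']:
    c=bot.read_camera(n);d[n]=c;cv2.imwrite(f'pics/{n}0.png',cv2.cvtColor(c['frame'],cv2.COLOR_RGB2BGR))
    print(n,{k:v for k,v in c.items() if k!='frame'})
d['s']=s
pickle.dump(d,open('d0.pkl','wb'))
E
```

```text
pics
0.0 [0.29612    0.60566177 0.19563332] [ 2.66409992  1.66286302 -0.00310095] 1.000988787677494 [ 0.52042591 -0.06565143 -0.41743748]
top {'K': array([[403.71409966,   0.        , 248.2623623 ],
       [  0.        , 403.71409966, 190.85693075],
       [  0.        ,   0.        ,   1.        ]]), 'xyz': array([ 0.2537653 , -0.18159331,  1.31525995]), 'attitude': array([-2.09800903,  2.12373004, -0.17093192])}
side {'K': array([[370.05046172,   0.        , 259.31880852],
       [  0.        , 370.05046172, 192.67711419],
       [  0.        ,   0.        ,   1.        ]]), 'xyz': array([ 0.4271244 , -1.40146861,  0.77956912]), 'attitude': array([-2.07446363,  0.07205538, -0.02664267])}
wrist {'K': array([[281.74487566,   0.        , 256.24666032],
       [  0.        , 281.74487566, 199.36567306],
       [  0.        ,   0.        ,   1.        ]]), 'hand_eye': array([[ 9.99999570e-01, -2.58767423e-05, -9.26892579e-04,
         7.61066030e-04],
       [ 2.89712776e-04,  9.58286211e-01,  2.85810171e-01,
        -7.34355244e-02],
       [ 8.80832542e-04, -2.85810317e-01,  9.58285807e-01,
        -1.76166875e-01],
       [ 0.00000000e+00,  0.00000000e+00,  0.00000000e+00,
         1.00000000e+00]])}
```

View pics/top0.png

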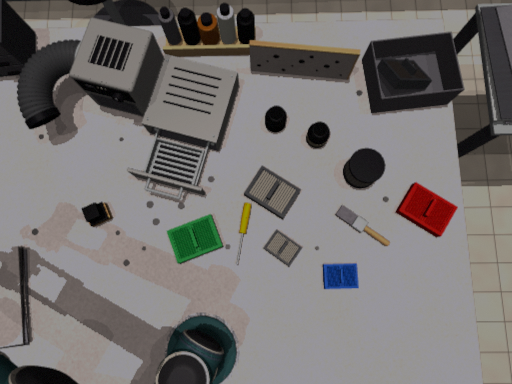

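View pics/side0.png

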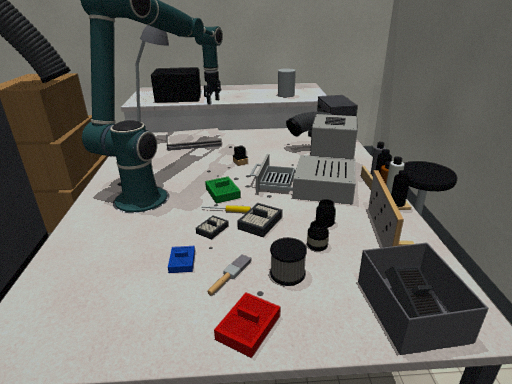

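View pics/wrist0.png

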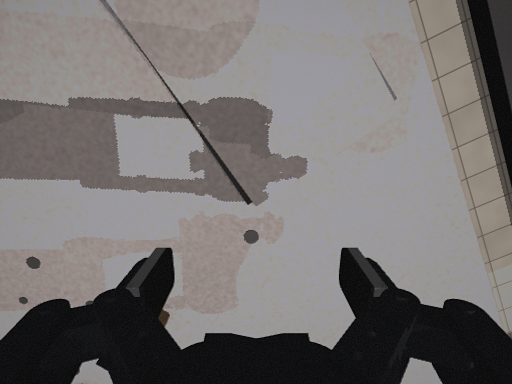

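```bash
python3 - <<'E'
import cv2,numpy as np
t=cv2.imread('pics/top0.png')
a=cv2.resize(t[120:280,120:320],None,fx=3.9,fy=3.7,interpolation=cv2.INTER_CUBIC);cv2.imwrite('pics/c1.png',a)
s=cv2.imread('pics/side0.png')
b=cv2.resize(s[240:360,350:490],(560,480));c=cv2.resize(t[30:115,355:470],(460,340))
cv2.imwrite('pics/c2.png',b);cv2.imwrite('pics/c3.png',c)
E
```

```text
(no output)
```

View pics/c1.png

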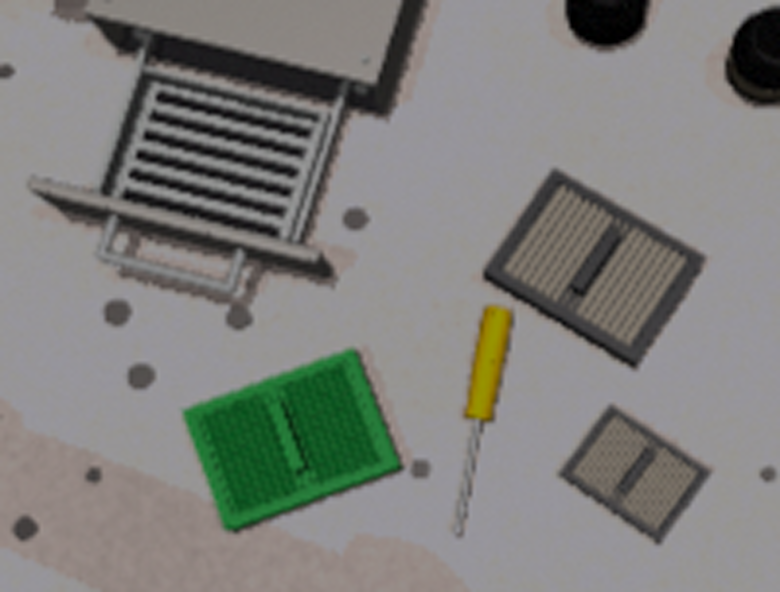

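View pics/c2.png

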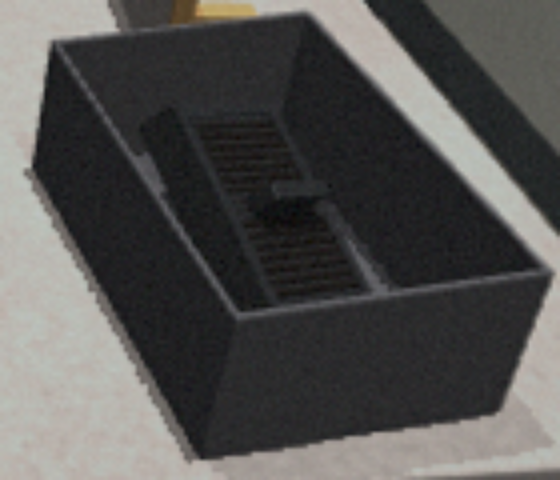

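View pics/c3.png

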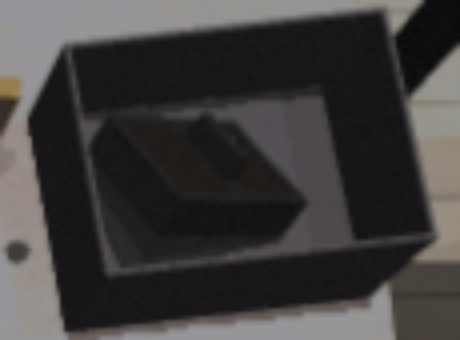

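```bash
cat > h.py <<'E'
import cv2,numpy as np,pickle
from scipy.spatial.transform import Rotation as R
def campose(c,s=None):
    if 'hand_eye' in c:
        T=np.eye(4);T[:3,:3]=R.from_rotvec(s['tcp_rot']).as_matrix();T[:3,3]=s['tool_pos']
        T=T@c['hand_eye'];return T[:3,:3],T[:3,3]
    return R.from_rotvec(c['attitude']).as_matrix(),np.array(c['xyz'])
def ray(c,px,z,s=None):
    Rm,p=campose(c,s);px=np.atleast_2d(np.asarray(px,float))
    d=(np.c_[px,np.ones(len(px))]@np.linalg.inv(c['K']).T)@Rm.T
    return p+d*((z-p[2])/d[:,2])[:,None]
def proj(c,P,s=None):
    Rm,p=campose(c,s);q=(np.atleast_2d(P)-p)@Rm;q=q@c['K'].T;return q[:,:2]/q[:,2:]
def rect(pts):
    """min-area rect -> center, sides, angle(deg) of long side"""
    r=cv2.minAreaRect((pts[:,:2]*1000).astype(np.float32));b=cv2.boxPoints(r)/1000
    e=[b[1]-b[0],b[2]-b[1]];l=[np.linalg.norm(x) for x in e];L=e[int(np.argmax(l))]
    return np.array(r[0])/1000,l,np.degrees(np.arctan2(L[1],L[0]))%180
E
python3 - <<'E'
from h import *
d=pickle.load(open('d0.pkl','rb'));t=d['top']
f=t['frame'];hsv=cv2.cvtColor(f,cv2.COLOR_RGB2HSV)
print(f[180:205:3,272],f[150,230],f[185,255:300:4].tolist())
# pleats: pale brownish
g=f.astype(int).max(2)
roi=np.zeros(g.shape,np.uint8);roi[160:222,238:305]=1
m=((g<125)*roi).astype(np.uint8)
cs,_=cv2.findContours(m,0,1);k=max(cs,key=cv2.contourArea)
print(cv2.contourArea(k),rect(ray(t,k[:,0],0.036)))
m2=((g<125)&(g>52)).astype(np.uint8)*roi
cs,_=cv2.findContours(m2,0,1);k=max(cs,key=cv2.contourArea)
print(cv2.contourArea(k),rect(ray(t,k[:,0],0.036)))
print(ray(t,[[262.8,166.5],[300.3,190.8],[282.3,216],[244.9,193]],.036))
# drawer: handle bar ends z=.06; panel top corners z=.091
P=lambda x,y:(120+x/3.9,120+y/3.7)
print('panel',ray(t,[P(33,180),P(322,258)],.091))
print('handle',ray(t,[P(100,256),P(240,290)],.06))
print('tray',ray(t,[P(150,85),P(327,108),P(292,240),P(118,197)],.016))
E
```

```text
[[127 118 107]
 [107 100  92]
 [ 79  75  70]
 [ 60  59  62]
 [ 57  57  57]
 [ 60  58  56]
 [126 118 107]
 [109 102  93]
 [104  97  90]] [150 148 155] [[123, 114, 103], [100, 93, 86], [125, 117, 106], [109, 103, 95], [117, 109, 99], [59, 58, 60], [82, 79, 75], [127, 118, 108], [93, 87, 81], [62, 60, 62], [130, 125, 125], [150, 149, 147]]
1636.5 (array([ 0.49278021, -0.22468379]), [np.float32(0.11778618), np.float32(0.1534706)], np.float32(56.565834))
1529.0 (array([ 0.49278021, -0.22468379]), [np.float32(0.11778618), np.float32(0.1534706)], np.float32(56.565834))
[[ 0.57735976 -0.197084    0.036     ]
 [ 0.49493181 -0.31624826  0.036     ]
 [ 0.41420012 -0.25642961  0.036     ]
 [ 0.49035176 -0.1379798   0.036     ]]
panel [[ 0.56347353  0.22611598  0.091     ]
 [ 0.49241075 -0.00865819  0.091     ]]
handle [[0.50292473 0.17802039 0.06      ]
 [0.47152491 0.06226692 0.06      ]]
tray [[ 0.66996217  0.1531145   0.016     ]
 [ 0.64544501 -0.0007725   0.016     ]
 [ 0.5237566   0.02758628  0.016     ]
 [ 0.56550969  0.17721968  0.016     ]]
```

```bash
cat >> h.py <<'E'
def target(yaw): # tool x at yaw deg, tool z down
    a=np.radians(yaw);x=np.array([np.cos(a),np.sin(a),0]);z=np.array([0,0,-1.]);return np.c_[x,np.cross(z,x),z]
def plan(s,p,yaw,base=None):
    R0=R.from_rotvec(s['tcp_rot']);Rt=R.from_matrix(target(yaw))
    dr=(R0.inv()*Rt).as_rotvec()
    print('dr(first)',dr.round(4),'then shift in new axes',(Rt.inv().apply(np.array(p)-s['tool_pos'])).round(4),'| shift in old axes',R0.inv().apply(np.array(p)-s['tool_pos']).round(4))
E
python3 - <<'E'
from h import *
d=pickle.load(open('d0.pkl','rb'))
plan(d['s'],[.494,-.227,.22],56.5)
E
```

```text
dr(first) [1.000e-04 2.300e-03 1.299e-01] then shift in new axes [-0.5851  0.6246 -0.0244] | shift in old axes [-0.6612  0.5435 -0.0229]
```

carry_out([
  {"delta_pos": [0,0,-0.01],"dr": [0,0.0023,0.13]},
  {"delta_pos": [-0.039,0.0416,-0.001],"dr": [0,0,0]},
  {"delta_pos": [-0.039,0.0416,-0.001],"dr": [0,0,0]},
  {"delta_pos": [-0.039,0.0416,-0.001],"dr": [0,0,0]},
  {"delta_pos": [-0.039,0.0416,-0.001],"dr": [0,0,0]},
  {"delta_pos": [-0.039,0.0416,-0.001],"dr": [0,0,0]},
  {"delta_pos": [-0.039,0.0416,-0.001],"dr": [0,0,0]},
  {"delta_pos": [-0.039,0.0416,-0.001],"dr": [0,0,0]},
  {"delta_pos": [-0.039,0.0416,-0.001],"dr": [0,0,0]},
])

```text
time: 1.27
tool_pos: [0.4017, 0.1607, 0.2141]
tcp_rot: [-2.766, -1.487, -0.004]
wrist_force: [0.8, 1.0, 0.5]
width: 1.002
```

carry_out([
  {"delta_pos": [-0.039,0.0416,-0.001],"dr": [0,0,0]},
  {"delta_pos": [-0.039,0.0416,-0.001],"dr": [0,0,0]},
  {"delta_pos": [-0.039,0.0416,-0.001],"dr": [0,0,0]},
  {"delta_pos": [-0.039,0.0416,-0.001],"dr": [0,0,0]},
  {"delta_pos": [-0.039,0.0416,-0.001],"dr": [0,0,0]},
  {"delta_pos": [-0.039,0.0416,-0.001],"dr": [0,0,0]},
  {"delta_pos": [-0.039,0.0416,-0.001],"dr": [0,0,0]},
  {"delta_pos": [0,0,0],"dr": [0,0,0]},
  {"delta_pos": [0,0,0],"dr": [0,0,0]},
])

```text
time: 2.4
tool_pos: [0.4933, -0.2255, 0.22]
tcp_rot: [-2.766, -1.484, -0.002]
wrist_force: [0.2, 0.4, 0.3]
width: 0.995
```

```bash
python3 - <<'E'
from workcell import bot
from h import *
s=bot.read_state();c=bot.read_camera('wrist');pickle.dump((s,c),open('d1.pkl','wb'))
print(s['time'],s['tool_pos'],s['wrist_force'],s['torque'])
cv2.imwrite('pics/w1.png',cv2.cvtColor(c['frame'],cv2.COLOR_RGB2BGR))
plan(s,[.494,-.227,.22],56.5)
E
```

```text
2.4 [ 0.49334193 -0.22554229  0.21995198] [0.19392488 0.42974092 0.29411494] [-0.03915644 -0.00089794 -0.03129921]
dr(first) [-0.0018 -0.0026 -0.001 ] then shift in new axes [-0.0009  0.0014 -0.    ] | shift in old axes [-0.0009  0.0014 -0.0001]
```

View pics/w1.png

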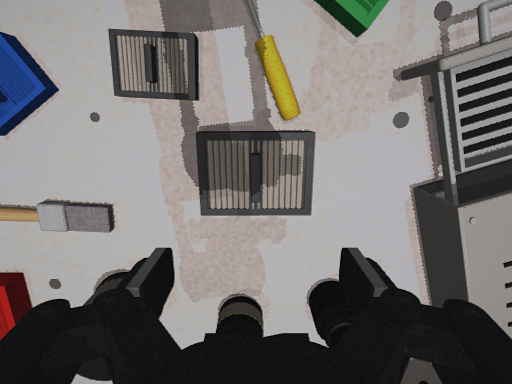

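```bash
python3 - <<'E'
from h import *
s,c=pickle.load(open('d1.pkl','rb'));f=c['frame'];g=f.astype(int).max(2)
m=np.zeros(g.shape,np.uint8);m[126:222,190:322]=(g[126:222,190:322]<75)
cs,_=cv2.findContours(m,0,1);k=max(cs,key=cv2.contourArea);print(cv2.boundingRect(k))
print(rect(ray(c,k[:,0],.036,s)))
# rib
m=np.zeros(g.shape,np.uint8);m[145:215,240:275]=(g[145:215,240:275]<48)
cs,_=cv2.findContours(m,0,1);k=max(cs,key=cv2.contourArea);print(cv2.boundingRect(k))
print(rect(ray(c,k[:,0],.06,s)))
cv2.imwrite('pics/w1c.png',cv2.resize(cv2.cvtColor(f[120:225,185:325],cv2.COLOR_RGB2BGR),None,fx=5,fy=5))
d=pickle.load(open('d0.pkl','rb'));print('jars',ray(d['top'],[[276,119],[318,134]],.088))
E
```

```text
(196, 131, 119, 84)
(array([ 0.49243808, -0.22613788]), [np.float32(0.10942595), np.float32(0.14865384)], np.float32(56.41936))
(249, 145, 13, 52)
(array([ 0.48528986, -0.22116939]), [np.float32(0.06241809), np.float32(0.014638678)], np.float32(146.69897))
jars [[ 0.71987256 -0.24118167  0.088     ]
 [ 0.66721502 -0.3727541   0.088     ]]
```

View pics/w1c.png

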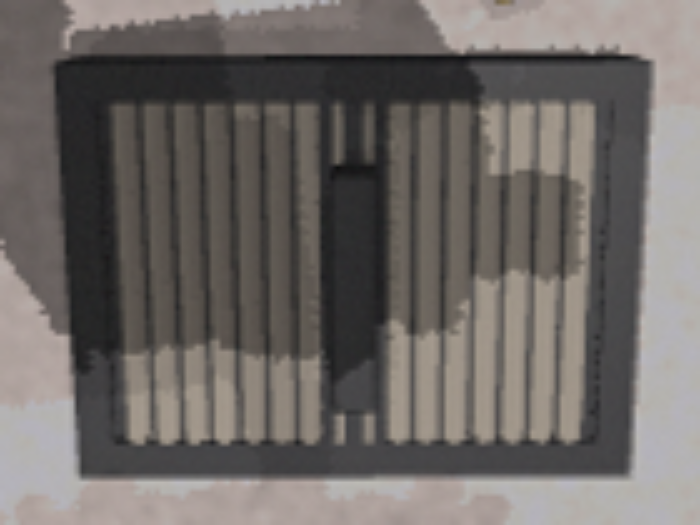

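carry_out([
  {"delta_pos": [-0.001,0,0.04],"dr": [-0.0018,-0.0026,0.001]},
  {"delta_pos": [0,0,0.04],"dr": [0,0,0]},
  {"delta_pos": [0,0,0.04],"dr": [0,0,0]},
  {"delta_pos": [0,0,0.03],"dr": [0,0,0]},
  {"delta_pos": [0,0,0.02],"dr": [0,0,0]},
  {"delta_pos": [0,0,0.01],"dr": [0,0,0]},
  {"delta_pos": [0,0,0],"dr": [0,0,0]},
  {"delta_pos": [0,0,0],"dr": [0,0,0]},
], grip=0.45, force=60)

```text
time: 3.45
tool_pos: [0.4945, -0.2269, 0.0418]
tcp_rot: [2.765, 1.485, 0.003]
wrist_force: [0.3, -0.1, -0.8]
width: 0.45
```

carry_out([
  {"delta_pos": [0,0,0],"dr": [0,0,0]},
  {"delta_pos": [0,0,0],"dr": [0,0,0]},
  {"delta_pos": [0,0,0],"dr": [0,0,0]},
  {"delta_pos": [0,0,0],"dr": [0,0,0]},
  {"delta_pos": [0,0,0],"dr": [0,0,0]},
  {"delta_pos": [0,0,0],"dr": [0,0,0]},
], grip=0, force=60)

```text
time: 4.2
tool_pos: [0.4935, -0.2268, 0.0405]
tcp_rot: [2.767, 1.485, 0.001]
wrist_force: [-0.5, -0.7, 0.4]
width: -0.001
```

```bash
python3 - <<'E'
from workcell import bot
from h import *
s=bot.read_state();c=bot.read_camera('wrist')
print(s['time'],s['tool_pos'],s['wrist_force'],s['torque'],s['width'])
cv2.imwrite('pics/w2.png',cv2.cvtColor(c['frame'],cv2.COLOR_RGB2BGR))
E
```

```text
4.2 [ 0.49349049 -0.22683533  0.04049943] [-0.48663    -0.69831861  0.44457355] [ 0.00899067 -0.01446951  0.0372805 ] -0.0006065109541235391
```

View pics/w2.png

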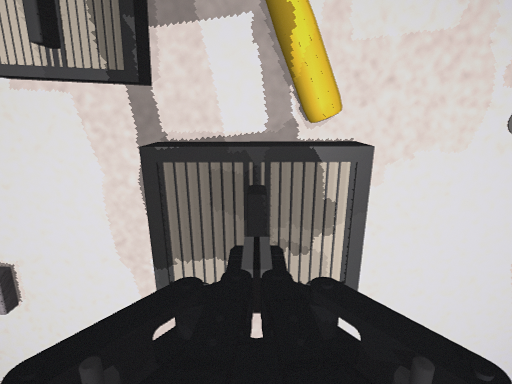

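```bash
python3 - <<'E'
from workcell import bot
from h import *
i=cv2.imread('pics/w2.png');cv2.imwrite('pics/w2c.png',cv2.resize(i[170:350,180:340],None,fx=4.4,fy=3.3,interpolation=cv2.INTER_CUBIC))
c=bot.read_camera('side');cv2.imwrite('pics/s2.png',cv2.resize(cv2.cvtColor(c['frame'],cv2.COLOR_RGB2BGR)[140:260,190:330],None,fx=5,fy=5,interpolation=cv2.INTER_CUBIC))
s=bot.read_state();print(s['width'])
w=bot.read_camera('wrist');R0=R.from_rotvec(s['tcp_rot'])
for p in ([0,0,0],[0,0,-.019],[0,-.03,-.019],[0,.03,-.019]):print(proj(w,R0.apply(p)+s['tool_pos'],s))
E
```

```text
-0.0008260857526487592
[[255.51162309 229.18356937]]
[[255.40375813 241.264744  ]]
[[255.34441509 193.79491534]]
[[255.4574518  284.21550617]]
```

View pics/w2c.png

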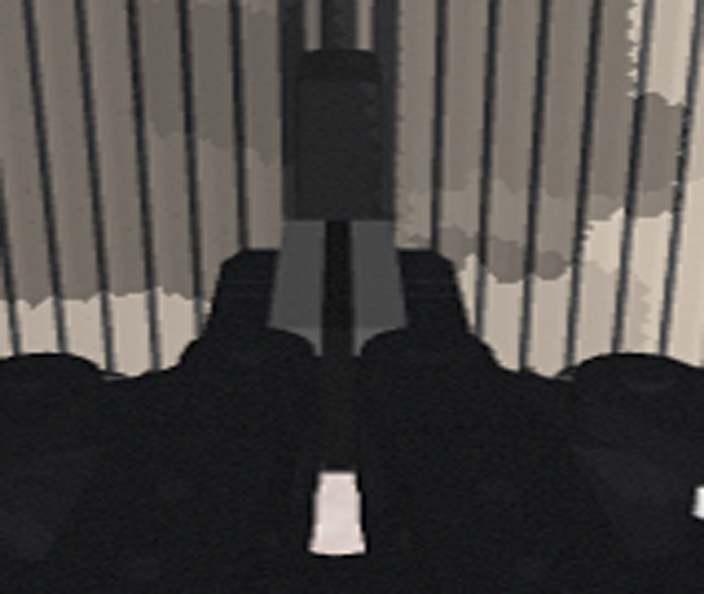

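View pics/s2.png

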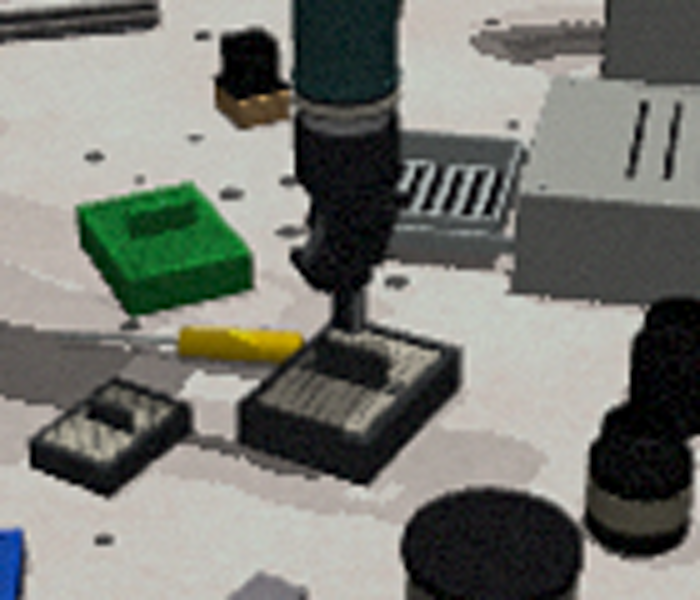

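```bash
python3 - <<'E'
from workcell import bot
from h import *
s=bot.read_state();c=bot.read_camera('side');t=bot.read_camera('top')
R0=R.from_rotvec(s['tcp_rot'])
u=np.array([.833,-.553,0]);v=np.array([.553,.833,0]);C=np.array([.4924,-.2263,0])
for n,P in dict(tcp=s['tool_pos'],ribtopmid=C+[0,0,.06],ribA=C+u*.03+[0,0,.06],ribB=C-u*.03+[0,0,.06],c1=C+u*.055+v*.075+[0,0,.036],c2=C+u*.055-v*.075+[0,0,.036],c3=C-u*.055-v*.075+[0,0,.036],c4=C-u*.055+v*.075+[0,0,.036]).items():
    p=proj(c,P)[0];print(n,p.round(1),((p-[190,140])*5).round(),proj(t,P)[0].round(1))
cv2.imwrite('pics/t2.png',cv2.resize(cv2.cvtColor(t['frame'],cv2.COLOR_RGB2BGR)[140:230,220:320],None,fx=6,fy=6,interpolation=cv2.INTER_CUBIC))
E
```

```text
tcp [259.6 213.4] [348. 367.] [272.5 191.4]
ribtopmid [259.2 208.9] [346. 345.] [272.5 190.6]
ribA [266.3 211. ] [381. 355.] [277.6 182.8]
ribB [252.3 206.9] [312. 335.] [267.4 198.5]
c1 [281.4 209. ] [457. 345.] [261.9 165.8]
c2 [262.2 228.4] [361. 442.] [301.2 190.2]
c3 [236.1 220.1] [230. 400.] [283.  218.8]
c4 [256.7 202. ] [334. 310.] [243.5 193.7]
```

View pics/t2.png

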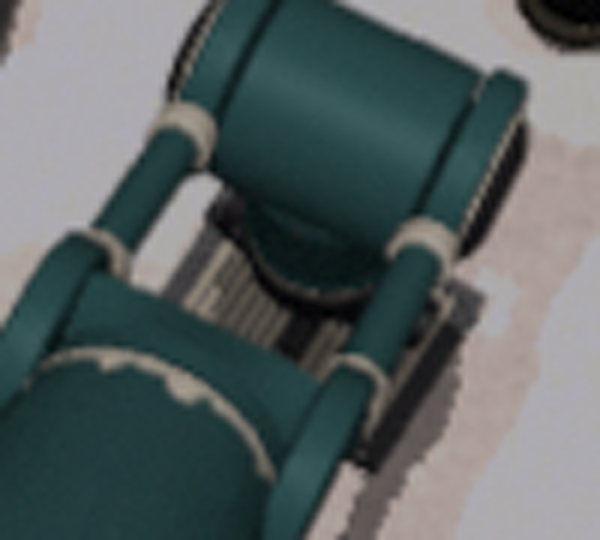

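```bash
python3 - <<'E'
from workcell import bot
from h import *
c=bot.read_camera('side');w=bot.read_camera('wrist');s=bot.read_state()
a=cv2.cvtColor(c['frame'],cv2.COLOR_RGB2BGR)[185:235,230:290]
b=cv2.cvtColor(w['frame'],cv2.COLOR_RGB2BGR)[170:290,195:320]
g=lambda i:(255*(i/255.)**.45).astype(np.uint8)
cv2.imwrite('pics/x1.png',np.hstack([cv2.resize(g(a),(420,400),interpolation=cv2.INTER_CUBIC),cv2.resize(g(b),(380,400),interpolation=cv2.INTER_CUBIC)]))
u=np.array([.833,-.553,0]);v=np.array([.553,.833,0]);C=np.array([.4924,-.2263,0])
for P in (C-u*.055-v*.075+[0,0,.036],C-u*.055+v*.075+[0,0,.036],C-u*.03+[0,0,.06]):print(proj(w,P,s))
E
```

```text
[[136.50040682 143.9079937 ]]
[[373.85046012 143.93789374]]
[[254.95311771 192.08395183]]
```

View pics/x1.png

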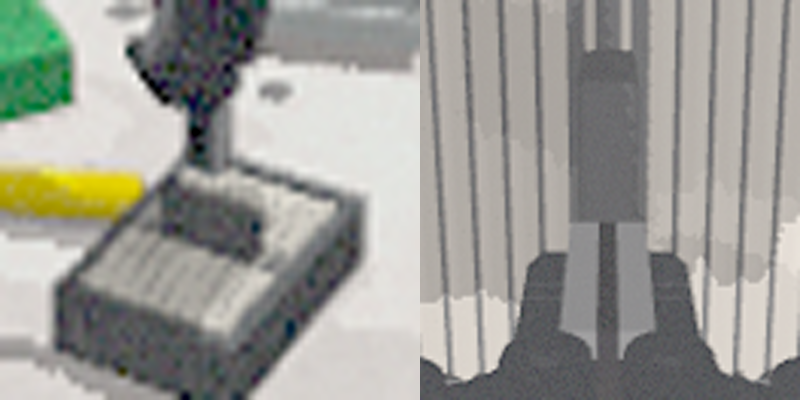

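carry_out([
  {"delta_pos": [0,0,0],"dr": [0,0,0]},
  {"delta_pos": [0,0,0],"dr": [0,0,0]},
  {"delta_pos": [0,0,0],"dr": [0,0,0]},
  {"delta_pos": [0,0,0],"dr": [0,0,0]},
], grip=0.4)

```text
time: 5.05
tool_pos: [0.4935, -0.2268, 0.0406]
tcp_rot: [2.767, 1.485, 0.001]
wrist_force: [-0.5, -0.1, 0.3]
width: 0.395
```

```bash
cat > look.py <<'E'
import sys
from workcell import bot
from h import *
n=sys.argv[1]
s=bot.read_state();w=bot.read_camera('wrist');c=bot.read_camera('side')
print(s['time'],s['tool_pos'].round(4),s['wrist_force'].round(2),s['torque'].round(3),round(s['width'],3))
g=lambda i:(255*(i/255.)**.6).astype(np.uint8)
a=cv2.cvtColor(c['frame'],cv2.COLOR_RGB2BGR)
u,v=proj(c,s['tool_pos'])[0].astype(int)
a=g(a[max(v-40,0):v+40,max(u-40,0):u+40]);b=g(cv2.cvtColor(w['frame'],cv2.COLOR_RGB2BGR))
cv2.imwrite(f'pics/{n}.png',np.hstack([cv2.resize(a,(384,384),interpolation=cv2.INTER_CUBIC),b[:,50:460]]))
pickle.dump((s,w,c),open(f'{n}.pkl','wb'))
E
python3 look.py l1
```

```text
5.05 [ 0.4935 -0.2268  0.0406] [-0.49 -0.05  0.34] [ 0.012  0.081 -0.024] 0.395
```

View pics/l1.png

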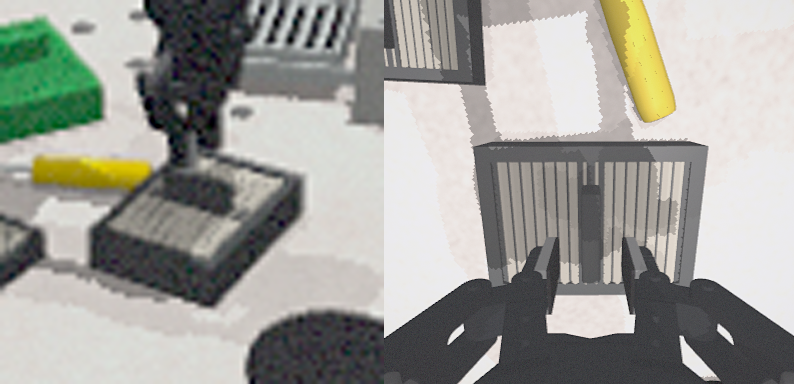

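carry_out([
  {"delta_pos": [-0.0005,-0.001,0.005],"dr": [0,0,0]},
  {"delta_pos": [0,0,0.005],"dr": [0,0,0]},
  {"delta_pos": [0,0,0.004],"dr": [0,0,0]},
  {"delta_pos": [0,0,0],"dr": [0,0,0]},
])

```text
time: 5.65
tool_pos: [0.492, -0.2265, 0.0259]
tcp_rot: [2.768, 1.485, -0.0]
wrist_force: [-0.0, 0.3, 0.7]
width: 0.397
```

```bash
python3 look.py l2
```

```text
5.65 [ 0.492  -0.2265  0.0259] [-0.05  0.34  0.69] [ 0.01  -0.011  0.021] 0.397
```

View pics/l2.png

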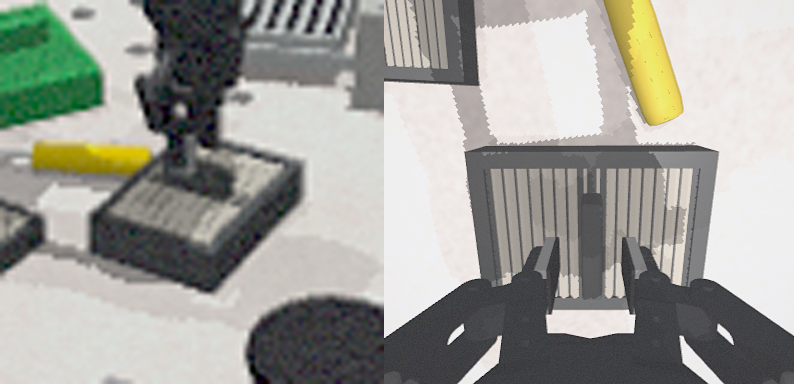

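carry_out([
  {"delta_pos": [0,0,0.004],"dr": [0,0,0]},
  {"delta_pos": [0,0,0.004],"dr": [0,0,0]},
  {"delta_pos": [0,0,0.003],"dr": [0,0,0]},
  {"delta_pos": [0,0,0],"dr": [0,0,0]},
])

```text
time: 6.25
tool_pos: [0.4921, -0.2265, 0.0151]
tcp_rot: [2.767, 1.485, -0.0]
wrist_force: [-0.4, 0.3, 0.8]
width: 0.4
```

```bash
python3 look.py l3
```

```text
6.25 [ 0.4921 -0.2265  0.0151] [-0.39  0.33  0.83] [-0.025  0.039 -0.025] 0.4
```

View pics/l3.png

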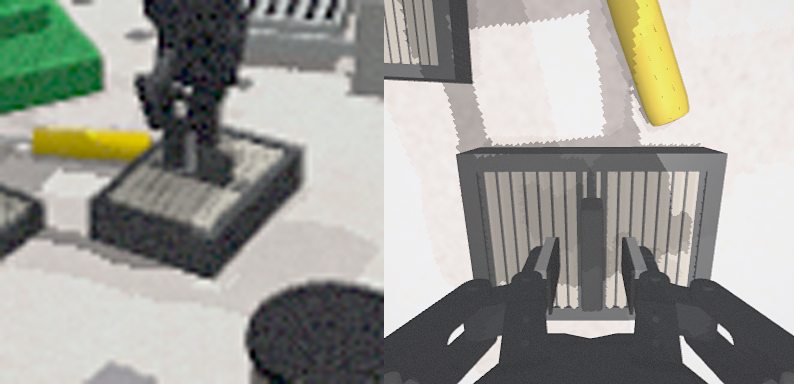

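carry_out([
  {"delta_pos": [0,0,0],"dr": [0,0,0]},
  {"delta_pos": [0,0,0],"dr": [0,0,0]},
  {"delta_pos": [0,0,0],"dr": [0,0,0]},
  {"delta_pos": [0,0,0],"dr": [0,0,0]},
  {"delta_pos": [0,0,0],"dr": [0,0,0]},
], grip=0, force=50)

```text
time: 6.98
tool_pos: [0.4927, -0.2269, 0.0159]
tcp_rot: [2.766, 1.484, 0.001]
wrist_force: [-1.2, -0.1, 4.2]
width: 0.122
```

```bash
python3 look.py l4
```

```text
6.975 [ 0.4927 -0.2269  0.0159] [-1.19 -0.14  4.17] [0.019 0.129 0.053] 0.122
```

View pics/l4.png

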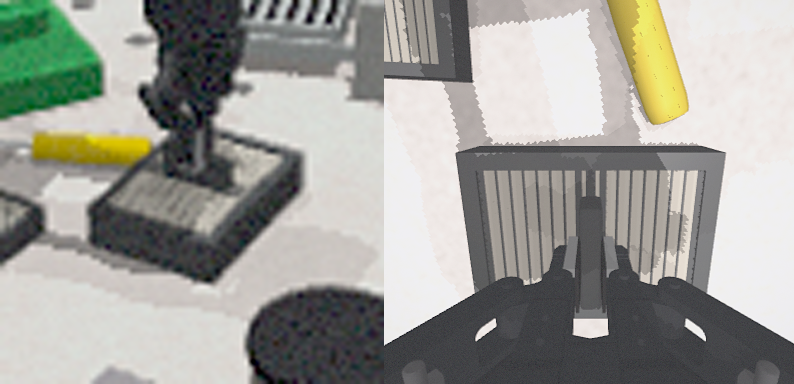

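carry_out([
  {"delta_pos": [0,0,0],"dr": [0,0,0]},
  {"delta_pos": [0,0,-0.005],"dr": [0,0,0]},
  {"delta_pos": [0,0,-0.015],"dr": [0,0,0]},
  {"delta_pos": [0,0,-0.03],"dr": [0,0,0]},
  {"delta_pos": [0,0,-0.04],"dr": [0,0,0]},
  {"delta_pos": [0,0,-0.04],"dr": [0,0,0]},
  {"delta_pos": [0,0,-0.03],"dr": [0,0,0]},
  {"delta_pos": [0,0,-0.01],"dr": [0,0,0]},
  {"delta_pos": [0,0,0],"dr": [0,0,0]},
], force=60)

```text
time: 8.2
tool_pos: [0.4923, -0.2266, 0.1859]
tcp_rot: [2.766, 1.484, 0.002]
wrist_force: [0.6, 0.2, -2.6]
width: 0.119
```

```bash
python3 look.py l5; python3 - <<'E'
from workcell import bot
import cv2
c=bot.read_camera('top');import pickle;pickle.dump(c,open('t5.pkl','wb'))
cv2.imwrite('pics/t5.png',cv2.resize(cv2.cvtColor(c['frame'],cv2.COLOR_RGB2BGR)[50:220,110:250],None,fx=4,fy=3.5,interpolation=cv2.INTER_CUBIC))
E
```

```text
8.2 [ 0.4923 -0.2266  0.1859] [ 0.63  0.23 -2.62] [ 0.073  0.054 -0.001] 0.119
```

View pics/l5.png

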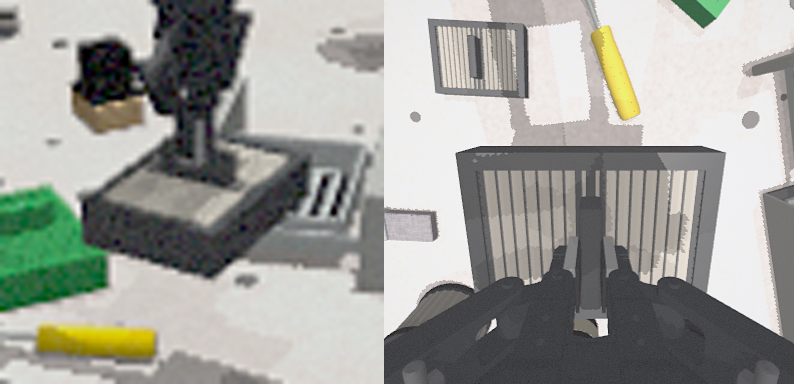

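View pics/t5.png

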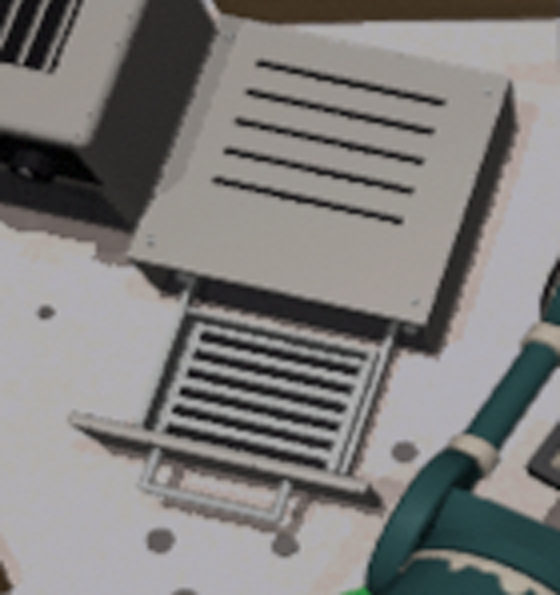

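```bash
python3 - <<'E'
import cv2,pickle,numpy as np
g=lambda i:(255*(i/255.)**.6).astype(np.uint8)
t=cv2.cvtColor(pickle.load(open('t5.pkl','rb'))['frame'],cv2.COLOR_RGB2BGR)
cv2.imwrite('pics/t5c.png',cv2.resize(g(t[112:202,122:222]),None,fx=8,fy=6.6,interpolation=cv2.INTER_CUBIC))
w=cv2.imread('pics/w1.png');cv2.imwrite('pics/w1d.png',cv2.resize(g(w[0:240,382:512]),None,fx=4,fy=2.5,interpolation=cv2.INTER_CUBIC))
E
```

```text
(no output)
```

View pics/t5c.png

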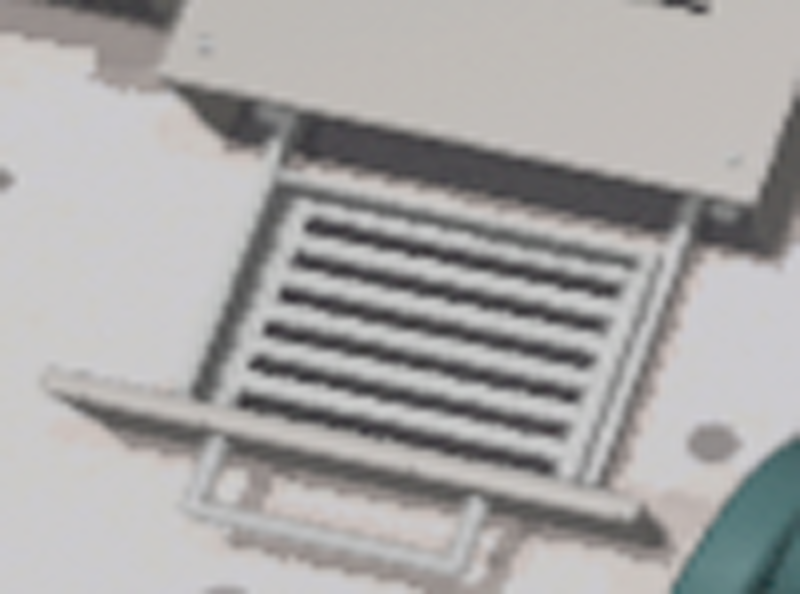

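View pics/w1d.png

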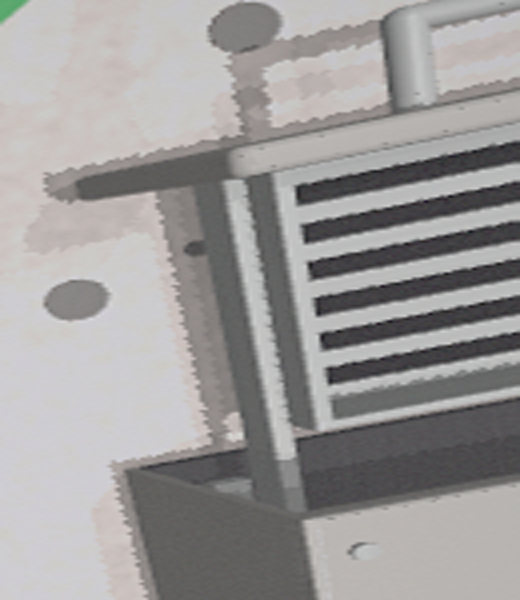

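```bash
python3 - <<'E'
from h import *
t=pickle.load(open('t5.pkl','rb'));s,w=pickle.load(open('d1.pkl','rb'))
T=lambda x,y:(122+(x+.5)/8-.5,112+(y+.5)/6.6-.5)
W=lambda x,y:(382+(x+.5)/4-.5,(y+.5)/2.5-.5)
def ang(P):d=P[1]-P[0];return np.degrees(np.arctan2(d[1],d[0]))
hx=ray(t,[T(165,80),T(755,203)],.095);print('house front',hx[:,:2].round(4),ang(hx),np.linalg.norm(hx[1]-hx[0]))
pn=ray(t,[T(48,372),T(637,500)],.091);print('panel',ang(pn),np.linalg.norm(pn[1]-pn[0]))
wl=ray(w,[W(243,180),W(297,455)],.046,s);print('rwall W',ang(wl))
wb=ray(w,[W(332,420),W(519,386)],.046,s);print('back W',ang(wb))
a=np.radians(-16.8);u=np.array([np.cos(a),np.sin(a)]);v=np.array([-u[1],u[0]]);O=np.array([.601,.089])
D=lambda P:np.c_[(P[:,:2]-O)@u,(P[:,:2]-O)@v].round(4).tolist()
print('house',D(hx),'panel',D(pn))
print('handle T',D(ray(t,[T(192,503),T(462,563)],.062)))
print('rwall inner W top',D(wl),'bottom',D(ray(w,[W(272,180),W(312,430)],.016,s)))
print('back inner W top',D(wb),'bottom',D(ray(w,[W(330,398),W(519,364)],.016,s)))
print('lwall T inner top',D(ray(t,[T(272,200),T(200,388)],.046)),'bottom',D(ray(t,[T(292,205),T(222,390)],.016)))
print('back T inner top',D(ray(t,[T(290,185),T(640,245)],.046)),'bottom',D(ray(t,[T(300,200),T(640,258)],.016)))
print('rwall T top',D(ray(t,[T(690,225),T(598,485)],.046)))
print('slots T',D(ray(t,[T(305,225),T(638,258),T(240,400),T(560,467)],.016)))
print('house W',D(ray(w,[W(300,518),W(519,478)],.095,s)))
print('panel W',D(ray(w,[W(235,160)],.091,s)))
E
```

```text
house front [[ 0.7099  0.1873]
 [ 0.6434 -0.0498]] -105.67013948162204 0.24626916355145828
panel -105.73964465299112 0.24245189410455542
rwall W -15.748540164489572
back W 73.76574599798634
house [[0.0759, 0.1256], [0.0807, -0.1206]] panel [[-0.0742, 0.1239], [-0.0697, -0.1185]]
handle T [[-0.1156, 0.0579], [-0.1138, -0.0552]]
rwall inner W top [[-0.0669, -0.0925], [0.0685, -0.09]] bottom [[-0.063, -0.0651], [0.0686, -0.0648]]
back inner W top [[0.0533, -0.0777], [0.0528, -0.0207]] bottom [[0.0525, -0.0573], [0.0523, 0.0047]]
lwall T inner top [[0.0415, 0.0816], [-0.0582, 0.079]] bottom [[0.0482, 0.083], [-0.052, 0.0801]]
back T inner top [[0.0509, 0.0769], [0.0606, -0.072]] bottom [[0.0517, 0.0806], [0.0615, -0.0672]]
rwall T top [[0.076, -0.0887], [-0.0601, -0.0922]]
slots T [[0.0397, 0.0743], [0.0613, -0.0664], [-0.0548, 0.0712], [-0.0511, -0.068]]
house W [[0.0771, -0.1229], [0.0758, -0.063]]
panel W [[-0.0768, -0.1216]]
```

```bash
python3 - <<'E'
from h import *
t=pickle.load(open('t5.pkl','rb'));s,w=pickle.load(open('d1.pkl','rb'))
T=lambda x,y:(122+(x+.5)/8-.5,112+(y+.5)/6.6-.5)
W=lambda x,y:(382+(x+.5)/4-.5,(y+.5)/2.5-.5)
a=np.radians(-15.9);u=np.array([np.cos(a),np.sin(a)]);v=np.array([-u[1],u[0]]);O=np.array([.601,.089])
D=lambda P:np.c_[(P[:,:2]-O)@u,(P[:,:2]-O)@v].round(4).tolist()
print('house',D(ray(t,[T(165,80),T(755,203)],.095)),'panel',D(ray(t,[T(48,372),T(637,500)],.091)))
print('handle T',D(ray(t,[T(192,503),T(462,563)],.062)))
print('W floor strip as wall top z.046',D(ray(w,[W(272,180),W(300,430)],.046,s)),D(ray(w,[W(297,190),W(330,420)],.046,s)), 'same as floor',D(ray(w,[W(297,190),W(330,420)],.016,s)))
print('back W z.046',D(ray(w,[W(332,420),W(519,386)],.046,s)),'lower',D(ray(w,[W(330,398),W(519,364)],.016,s)),'outer',D(ray(w,[W(330,432),W(519,400)],.046,s)))
print('slots W',D(ray(w,[W(295,185),W(325,340),W(328,375)],.016,s)))
print('lwall T',D(ray(t,[T(272,200),T(200,388)],.046)),D(ray(t,[T(292,205),T(222,390)],.016)))
print('R strips T',D(ray(t,[T(655,270),T(580,470)],.016)),D(ray(t,[T(668,270),T(590,470)],.046)),D(ray(t,[T(680,255),T(600,470)],.046)))
print('slots T',D(ray(t,[T(305,225),T(638,262),T(240,400),T(555,467)],.016)))
E
```

```text
house [[0.0778, 0.1244], [0.0788, -0.1219]] panel [[-0.0722, 0.1251], [-0.0715, -0.1174]]
handle T [[-0.1147, 0.0597], [-0.1147, -0.0534]]
W floor strip as wall top z.046 [[-0.0658, -0.0835], [0.0542, -0.0887]] [[-0.0594, -0.0771], [0.0519, -0.0791]] same as floor [[-0.057, -0.0572], [0.0638, -0.0594]]
back W z.046 [[0.0521, -0.0785], [0.0525, -0.0215]] lower [[0.0516, -0.0582], [0.0524, 0.0038]] outer [[0.0581, -0.0798], [0.0596, -0.0219]]
slots W [[-0.0595, -0.0576], [0.02, -0.0566], [0.0389, -0.0575]]
lwall T [[0.0427, 0.0809], [-0.0569, 0.0799]] [[0.0495, 0.0822], [-0.0507, 0.0809]]
R strips T [[0.056, -0.0761], [-0.0515, -0.0756]] [[0.0501, -0.0877], [-0.0552, -0.086]] [[0.0587, -0.0903], [-0.0542, -0.0899]]
slots T [[0.0408, 0.0737], [0.0582, -0.068], [-0.0537, 0.072], [-0.0527, -0.0652]]
```

```bash
python3 - <<'E'
from workcell import bot
from h import *
plan(bot.read_state(),[.5955,.093,.186],74.1)
E
```

```text
dr(first) [-0.002   0.0004 -0.3083] then shift in new axes [ 0.3353  0.0132 -0.0025] | shift in old axes [ 0.3235 -0.0892 -0.0026]
```

carry_out([
  {"delta_pos": [0,0,0],"dr": [-0.001,0,-0.103]},
  {"delta_pos": [0,0,0],"dr": [-0.001,0,-0.103]},
  {"delta_pos": [0,0,0],"dr": [0,0,-0.102]},
  {"delta_pos": [0.0335,0.0013,0],"dr": [0,0,0]},
  {"delta_pos": [0.05,0.002,0],"dr": [0,0,0]},
  {"delta_pos": [0.05,0.002,0],"dr": [0,0,0]},
  {"delta_pos": [0.05,0.002,0],"dr": [0,0,0]},
  {"delta_pos": [0.05,0.002,0],"dr": [0,0,0]},
  {"delta_pos": [0.05,0.002,0],"dr": [0,0,0]},
  {"delta_pos": [0.0335,0.0013,0],"dr": [0,0,0]},
])

```text
time: 9.6
tool_pos: [0.5906, 0.077, 0.1831]
tcp_rot: [2.505, 1.893, -0.002]
wrist_force: [1.0, 0.4, -1.8]
width: 0.12
```

carry_out([
  {"delta_pos": [0.0182,0.0006,0],"dr": [0,0,0]},
  {"delta_pos": [0,0,0],"dr": [0,0,0]},
  {"delta_pos": [0,0,0],"dr": [0,0,0]},
])

```text
time: 9.98
tool_pos: [0.5963, 0.091, 0.1846]
tcp_rot: [2.505, 1.89, -0.001]
wrist_force: [-0.1, -0.5, -2.0]
width: 0.114
```

```bash
python3 look.py l6; python3 - <<'E'
from workcell import bot
from h import *
plan(bot.read_state(),[.5955,.093,.186],74.1)
E
```

```text
9.975 [0.5963 0.091  0.1846] [-0.1  -0.48 -1.96] [ 0.027  0.03  -0.024] 0.114
dr(first) [ 0.0031  0.0018 -0.0018] then shift in new axes [ 0.0018 -0.0016 -0.001 ] | shift in old axes [ 0.0018 -0.0016 -0.001 ]
```

View pics/l6.png

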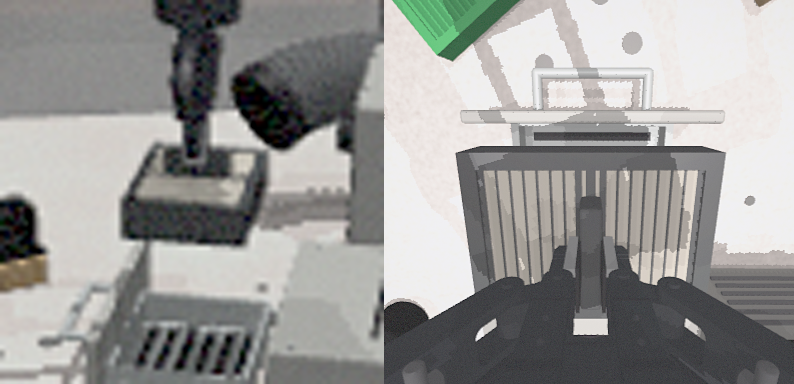

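```bash
python3 - <<'E'
from h import *
s,w,c=pickle.load(open('l6.pkl','rb'));R0=R.from_rotvec(s['tcp_rot'])
i=cv2.cvtColor(w['frame'],cv2.COLOR_RGB2BGR);cv2.imwrite('pics/w6c.png',cv2.resize(i[60:165,110:400],None,fx=2.7,fy=4,interpolation=cv2.INTER_CUBIC))
X=lambda px,z:(R0.inv().apply(ray(w,px,z,s)-s['tool_pos'])).round(4).tolist()
o=-334
print('panel',X([[460+o,116],[726+o,116]],.091),'handle',X([[532+o,73],[653+o,73]],.062),'slot',X([[533+o,136],[650+o,136]],.016))
print('cass',X([[457+o,152],[725+o,152]],s['tool_pos'][2]-.0159+.036))
E
```

```text
panel [[-0.119, -0.0728, 0.0937], [0.125, -0.0727, 0.0931]] handle [[-0.0562, -0.1129, 0.1225], [0.0618, -0.1129, 0.1222]] slot [[-0.0679, -0.0497, 0.1686], [0.072, -0.0497, 0.1683]]
cass [[-0.0727, -0.054, -0.0201], [0.0747, -0.054, -0.0204]]
```

View pics/w6c.png

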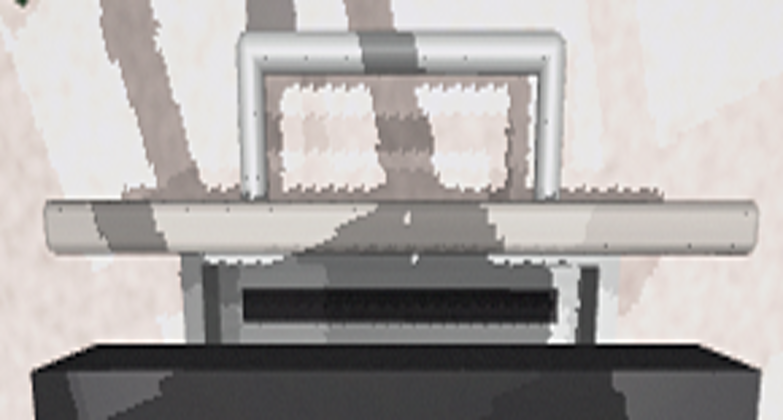

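carry_out([
  {"delta_pos": [0.0018,-0.0018,0.01],"dr": [0.003,0.0018,-0.0018]},
  {"delta_pos": [0,0,0.03],"dr": [0,0,0]},
  {"delta_pos": [0,0,0.035],"dr": [0,0,0]},
  {"delta_pos": [0,0,0.025],"dr": [0,0,0]},
  {"delta_pos": [0,0,0.01],"dr": [0,0,0]},
  {"delta_pos": [0,0,0],"dr": [0,0,0]},
  {"delta_pos": [0,0,0],"dr": [0,0,0]},
])

```text
time: 10.95
tool_pos: [0.5969, 0.0945, 0.0766]
tcp_rot: [2.505, 1.894, 0.004]
wrist_force: [0.7, 0.2, -2.0]
width: 0.117
```

```bash
python3 look.py l7; python3 - <<'E'
from workcell import bot
from h import *
plan(bot.read_state(),[.5946,.0932,.0746],74.1)
s,w,c=pickle.load(open('l7.pkl','rb'))
cv2.imwrite('pics/l7w.png',cv2.resize(cv2.cvtColor(w['frame'],cv2.COLOR_RGB2BGR)[60:200,90:420],None,fx=2.4,fy=4,interpolation=cv2.INTER_CUBIC))
E
```

```text
10.95 [0.5969 0.0945 0.0766] [ 0.69  0.16 -2.04] [ 0.037 -0.02  -0.003] 0.117
dr(first) [ 0.003  -0.0017  0.0015] then shift in new axes [-0.002  -0.0019  0.0022] | shift in old axes [-0.002  -0.0019  0.0022]
```

View pics/l7.png

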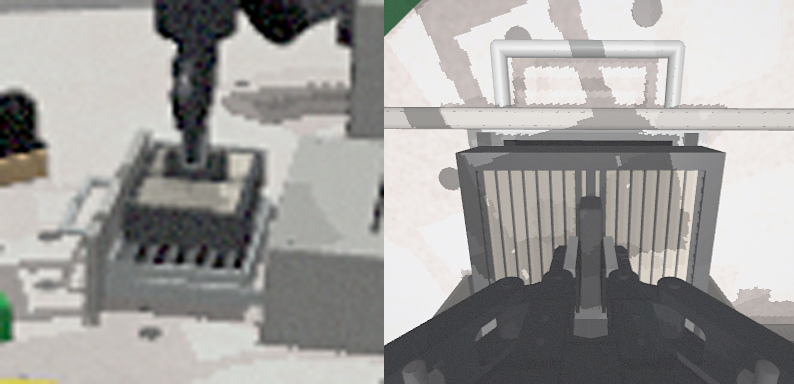

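View pics/l7w.png

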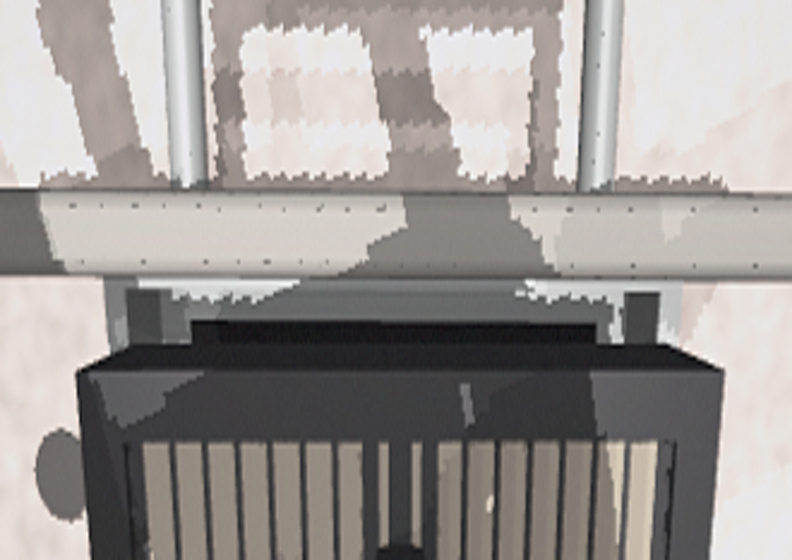

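```bash
python3 - <<'E'
from h import *
for n,sl,pn in (('l6',[255,132.2],[[255,110],[255,123]]),('l7',[254,140],[[255,107.5],[255,129]])):
    s,w,c=pickle.load(open(n+'.pkl','rb'));R0=R.from_rotvec(s['tcp_rot'])
    X=lambda px,z:(R0.inv().apply(ray(w,px,z,s)-s['tool_pos'])).round(4)[:,:2].tolist()
    print(n,'slot edge',X([sl],.016),'panel front/back',X(pn,.091),'cass front top',X([[255,152]],s['tool_pos'][2]-.0159+.036))
s,w,c=pickle.load(open('l7.pkl','rb'))
X=lambda px,z:(R.from_rotvec(s['tcp_rot']).inv().apply(ray(w,px,z,s)-s['tool_pos'])).round(4)[:,:2].tolist()
C=lambda x,y:[90+x/2.4,60+y/4]
print('slot',X([C(191,335),C(597,335)],.016),'walls inner',X([C(160,300),C(625,300)],.046),'panel end y floor',X([C(400,280)],.046),'cass top',X([C(78,370),C(724,370)],.0967),'bottom',X([C(133,345),C(668,345)],.0607))
print('handle legs inner',X([C(208,100),C(580,100)],.06))
E
```

```text
l6 slot edge [[-0.0009, -0.0541]] panel front/back [[-0.0005, -0.078], [-0.0005, -0.0665]] cass front top [[0.0, -0.054]]
l7 slot edge [[-0.0012, -0.0538]] panel front/back [[0.0, -0.0774], [0.0, -0.066]] cass front top [[0.0, -0.054]]
slot [[-0.0711, -0.0508], [0.0689, -0.0508]] walls inner [[-0.0706, -0.0598], [0.0682, -0.0598]] panel end y floor [[0.001, -0.0633]] cass top [[-0.0728, -0.0538], [0.0752, -0.0537]] bottom [[-0.0739, -0.0534], [0.0761, -0.0534]]
handle legs inner [[-0.0499, -0.0918], [0.0487, -0.0918]]
```

carry_out([
  {"delta_pos": [-0.002,-0.0028,0],"dr": [0,0,0]},
  {"delta_pos": [0,0,0.008],"dr": [0,0,0]},
  {"delta_pos": [0,0,0.008],"dr": [0,0,0]},
  {"delta_pos": [0,0,0.004],"dr": [0,0,0]},
  {"delta_pos": [0,0,0],"dr": [0,0,0]},
  {"delta_pos": [0,0,0],"dr": [0,0,0]},
])

```text
time: 11.8
tool_pos: [0.5927, 0.0933, 0.0552]
tcp_rot: [2.506, 1.895, 0.001]
wrist_force: [-0.1, -0.5, -2.0]
width: 0.118
```

```bash
python3 look.py l8; python3 - <<'E'
from h import *
s,w,c=pickle.load(open('l8.pkl','rb'))
cv2.imwrite('pics/l8w.png',cv2.resize(cv2.cvtColor(w['frame'],cv2.COLOR_RGB2BGR)[60:200,90:420],None,fx=2.4,fy=4,interpolation=cv2.INTER_CUBIC))
E
```

```text
11.8 [0.5927 0.0933 0.0552] [-0.11 -0.54 -2.  ] [0.001 0.054 0.014] 0.118
```

View pics/l8.png

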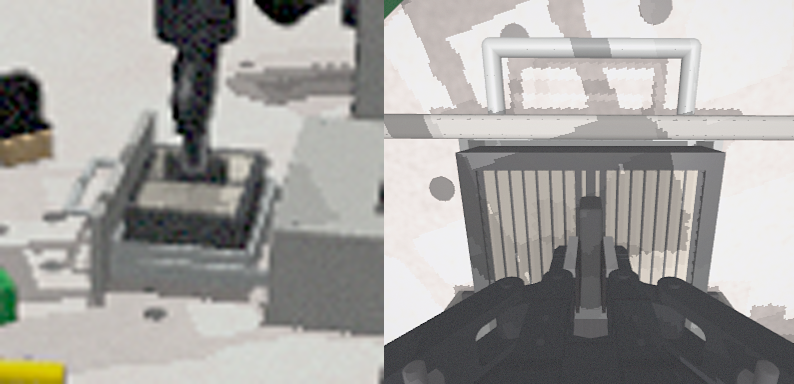

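View pics/l8w.png

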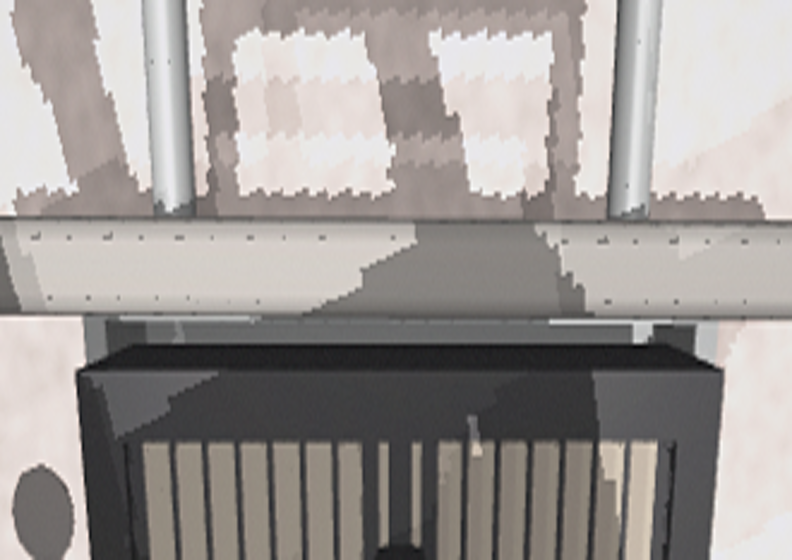

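carry_out([
  {"delta_pos": [0,0,0.006],"dr": [0,0,0]},
  {"delta_pos": [0,0,0.006],"dr": [0,0,0]},
  {"delta_pos": [0,0,0.004],"dr": [0,0,0]},
  {"delta_pos": [0,0,0.003],"dr": [0,0,0]},
  {"delta_pos": [0,0,0],"dr": [0,0,0]},
])

```text
time: 12.52
tool_pos: [0.5922, 0.0933, 0.0357]
tcp_rot: [-2.506, -1.895, -0.0]
wrist_force: [0.1, -0.5, -1.5]
width: 0.12
```

carry_out([
  {"delta_pos": [0,0,0.002],"dr": [0,0,0]},
  {"delta_pos": [0,0,0.001],"dr": [0,0,0]},
  {"delta_pos": [0,0,0],"dr": [0,0,0]},
])

```text
time: 12.9
tool_pos: [0.5924, 0.0933, 0.0331]
tcp_rot: [-2.506, -1.895, -0.001]
wrist_force: [-0.3, -0.3, -2.3]
width: 0.117
```

```bash
python3 look.py l9
```

```text
12.9 [0.5924 0.0933 0.0331] [-0.26 -0.27 -2.32] [0.068 0.013 0.005] 0.117
```

View pics/l9.png

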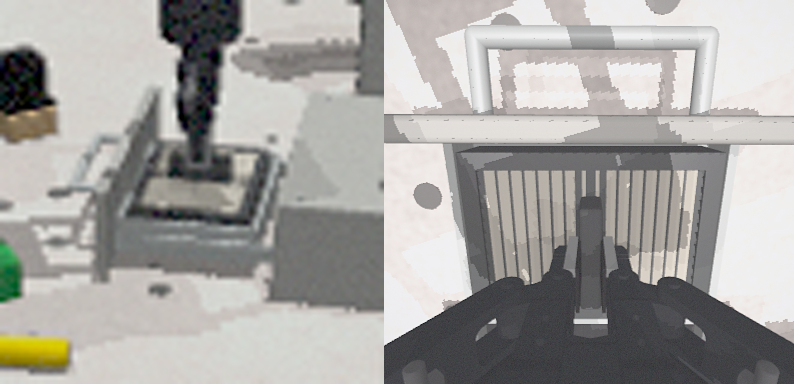

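In the tray, not quite touching; a few more 1 mm steps until the force shows contact.

carry_out([
  {"delta_pos": [0,0,0.001],"dr": [0,0,0]},
  {"delta_pos": [0,0,0.001],"dr": [0,0,0]},
  {"delta_pos": [0,0,0],"dr": [0,0,0]},
])

```text
time: 13.38
tool_pos: [0.5929, 0.0933, 0.0319]
tcp_rot: [2.505, 1.895, 0.002]
wrist_force: [-1.0, -0.5, 4.5]
width: 0.114
```

carry_out([
  {"delta_pos": [0,0,0.001],"dr": [0,0,0]},
  {"delta_pos": [0,0,0],"dr": [0,0,0]},
])

```text
time: 13.62
tool_pos: [0.5939, 0.093, 0.0319]
tcp_rot: [2.504, 1.894, 0.004]
wrist_force: [-1.2, -1.2, 7.5]
width: 0.117
```

carry_out([
  {"delta_pos": [0,0,0],"dr": [0,0,0]},
  {"delta_pos": [0,0,0],"dr": [0,0,0]},
  {"delta_pos": [0,0,0],"dr": [0,0,0]},
  {"delta_pos": [0,0,-0.005],"dr": [0,0,0]},
  {"delta_pos": [0,0,-0.01],"dr": [0,0,0]},
  {"delta_pos": [0,0,-0.02],"dr": [0,0,0]},
  {"delta_pos": [0,0,-0.03],"dr": [0,0,0]},
  {"delta_pos": [0,0,-0.04],"dr": [0,0,0]},
  {"delta_pos": [0,0,-0.04],"dr": [0,0,0]},
  {"delta_pos": [0,0,-0.02],"dr": [0,0,0]},
], grip=0.4)

```text
time: 14.88
tool_pos: [0.5943, 0.0935, 0.1999]
tcp_rot: [2.503, 1.893, 0.01]
wrist_force: [1.1, -0.0, -0.9]
width: 0.401
```

```bash
python3 look.py l10; python3 - <<'E'
from h import *
s,w,c=pickle.load(open('l10.pkl','rb'))
cv2.imwrite('pics/l10s.png',cv2.resize(cv2.cvtColor(c['frame'],cv2.COLOR_RGB2BGR)[130:220,230:370],None,fx=5,fy=5,interpolation=cv2.INTER_CUBIC))
E
```

```text
14.875 [0.5943 0.0935 0.1999] [ 1.13 -0.02 -0.94] [-0.032  0.02  -0.019] 0.401
```

View pics/l10.png

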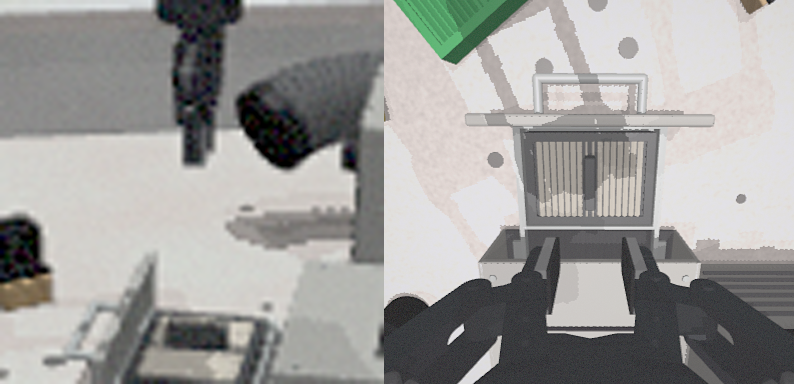

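View pics/l10s.png

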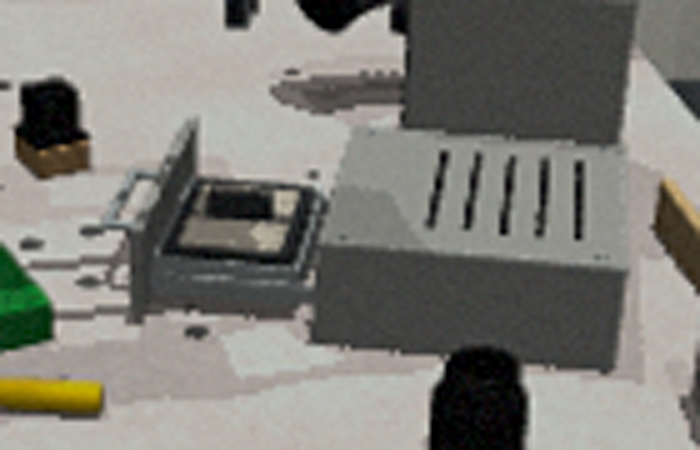

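```bash
python3 - <<'E'
from workcell import bot
from h import *
d=pickle.load(open('d0.pkl','rb'));t=d['top']
print('green corners',ray(t,[[167,231],[211,215],[223,246],[180,262]],.036)[:,:2].round(3).tolist(),'box',ray(t,[[97,213]],.082))
s,w,c=pickle.load(open('l10.pkl','rb'));o=-334
h=ray(w,[[537+o,79],[646+o,79]],.062,s);h2=ray(w,[[537+o,79],[646+o,79]],.062,s).mean(0);print('handle',h.round(4),h2)
a=np.radians(-15.9);u=np.array([np.cos(a),np.sin(a),0])
b=h2.copy();b[2]=.15
s=bot.read_state();plan(s,b-u*.05,74.1);print(b-u*.05)
E
```

```text
green corners [[0.371, 0.111], [0.42, -0.029], [0.322, -0.068], [0.273, 0.067]] box [[0.42533106 0.32126569 0.082     ]]
handle [[0.4754 0.0712 0.062 ]
 [0.506  0.1792 0.062 ]] [0.4907303  0.12522868 0.062     ]
dr(first) [ 0.0066 -0.0032  0.0016] then shift in new axes [ 0.002  -0.1586  0.0492] | shift in old axes [ 0.0021 -0.1589  0.0482]
[0.44264323 0.13892664 0.15      ]
```

carry_out([
  {"delta_pos": [0.002,-0.035,0],"dr": [0.004,-0.002,0.001]},
  {"delta_pos": [0,-0.045,0],"dr": [0,0,0]},
  {"delta_pos": [0,-0.045,0.01],"dr": [0,0,0]},
  {"delta_pos": [0,-0.034,0.02],"dr": [0,0,0]},
  {"delta_pos": [0,0,0.04],"dr": [0,0,0]},
  {"delta_pos": [0,0,0.04],"dr": [0,0,0]},
  {"delta_pos": [0,0,0.035],"dr": [0,0,0]},
  {"delta_pos": [0,0,0.03],"dr": [0,0,0]},
  {"delta_pos": [0,0,0.01],"dr": [0,0,0]},
  {"delta_pos": [0,0,0],"dr": [0,0,0]},
], grip=0)

```text
time: 16.23
tool_pos: [0.438, 0.1382, 0.0095]
tcp_rot: [-2.504, -1.892, 0.009]
wrist_force: [-0.2, -0.3, 0.2]
width: -0.0
```

```bash
python3 look.py l11
```

```text
16.225 [0.438  0.1382 0.0095] [-0.23 -0.34  0.23] [ 0.009 -0.007 -0.012] -0.0
```

View pics/l11.png

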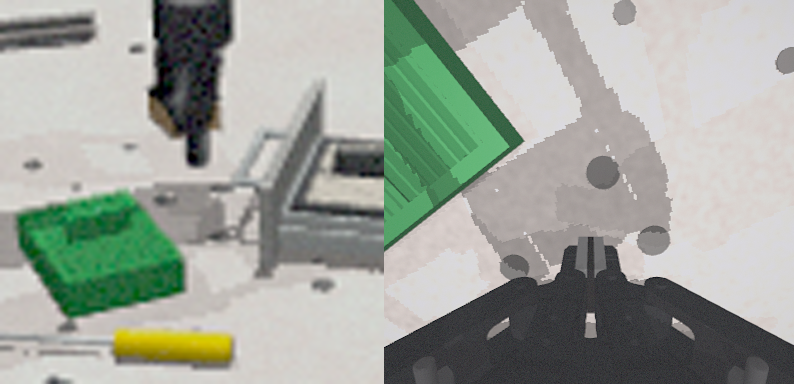

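carry_out([
  {"delta_pos": [0,0.01,0],"dr": [0,0,0]},
  {"delta_pos": [0,0.01,0],"dr": [0,0,0]},
  {"delta_pos": [0,0.008,0],"dr": [0,0,0]},
  {"delta_pos": [0,0.006,0],"dr": [0,0,0]},
  {"delta_pos": [0,0.005,0],"dr": [0,0,0]},
  {"delta_pos": [0,0.004,0],"dr": [0,0,0]},
  {"delta_pos": [0,0.004,0],"dr": [0,0,0]},
])

```text
time: 17.2
tool_pos: [0.4842, 0.1256, 0.0103]
tcp_rot: [-2.505, -1.892, 0.006]
wrist_force: [-2.2, 0.7, 1.1]
width: -0.003
```

```bash
python3 look.py l12
```

```text
17.2 [0.4842 0.1256 0.0103] [-2.2   0.75  1.11] [ 0.02   0.325 -0.004] -0.003
```

View pics/l12.png

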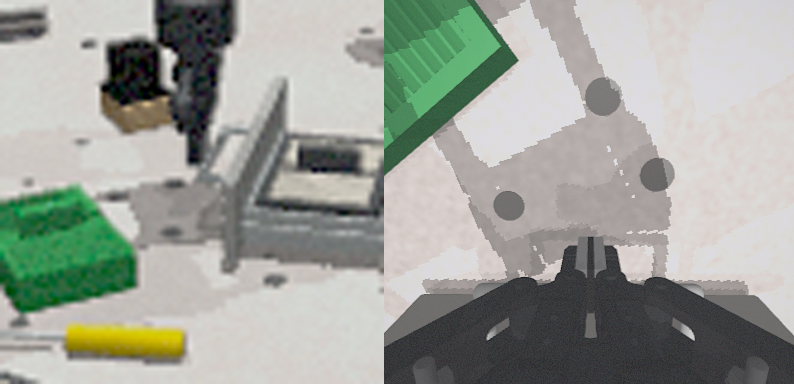

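carry_out([
  {"delta_pos": [0,0.008,0],"dr": [0,0,0]},
  {"delta_pos": [0,0.01,0],"dr": [0,0,0]},
  {"delta_pos": [0,0.012,0],"dr": [0,0,0]},
  {"delta_pos": [0,0.012,0],"dr": [0,0,0]},
  {"delta_pos": [0,0.012,0],"dr": [0,0,0]},
  {"delta_pos": [0,0.012,0],"dr": [0,0,0]},
  {"delta_pos": [0,0.012,0],"dr": [0,0,0]},
  {"delta_pos": [0,0.01,0],"dr": [0,0,0]},
  {"delta_pos": [0,0.008,0],"dr": [0,0,0]},
  {"delta_pos": [0,0.006,0],"dr": [0,0,0]},
])

```text
time: 18.55
tool_pos: [0.5832, 0.0977, 0.0101]
tcp_rot: [-2.505, -1.892, 0.005]
wrist_force: [-2.0, -1.2, 0.3]
width: 0.002
```

```bash
python3 look.py l13;python3 - <<'E'
from workcell import bot
from h import *
c=bot.read_camera('top')
cv2.imwrite('pics/t13.png',cv2.resize(cv2.cvtColor(c['frame'],cv2.COLOR_RGB2BGR)[50:220,110:250],None,fx=4,fy=3.5,interpolation=cv2.INTER_CUBIC))
E
```

```text
18.55 [0.5832 0.0977 0.0101] [-2.01 -1.17  0.33] [-0.093  0.399 -0.034] 0.002
```

View pics/l13.png

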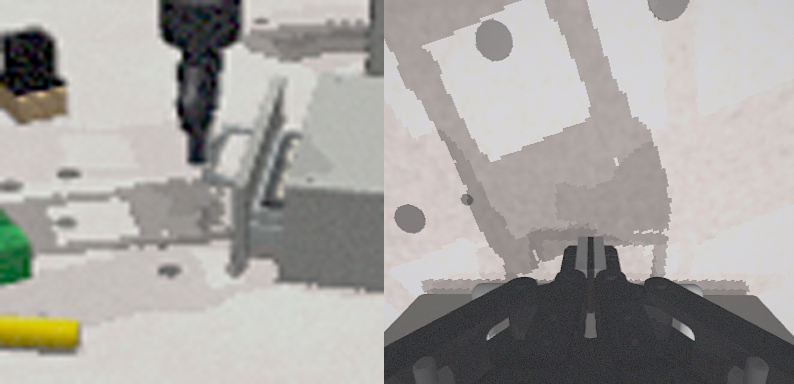

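View pics/t13.png

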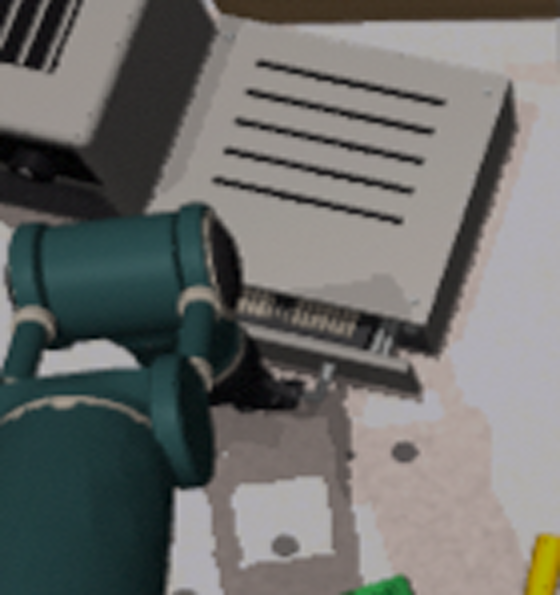

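```bash
python3 - <<'E'
from h import *
s,w,c=pickle.load(open('l13.pkl','rb'));print(s['q'])
cv2.imwrite('pics/s13.png',cv2.resize(cv2.cvtColor(c['frame'],cv2.COLOR_RGB2BGR)[60:220,210:370],None,fx=4.5,fy=3.7,interpolation=cv2.INTER_CUBIC))
a=np.radians(-15.9);u=np.array([np.cos(a),np.sin(a)]);v=np.array([-u[1],u[0]])
O=np.array([.601,.089])+u*.078+v*.0015
for z in (0,.095,.235):
  P=O+u*.045+v*.127;print(z,((proj(c,[[*P,z]])[0]-[210,60])*[4.5,3.7]).round())
E
```

```text
[ 1.23777327e-01  2.91631302e-01  1.94331521e+00  1.42788559e-04
  9.10208264e-01 -1.17004680e+00]
0 [444. 419.]
0.095 [449. 352.]
0.235 [456. 245.]
```

View pics/s13.png

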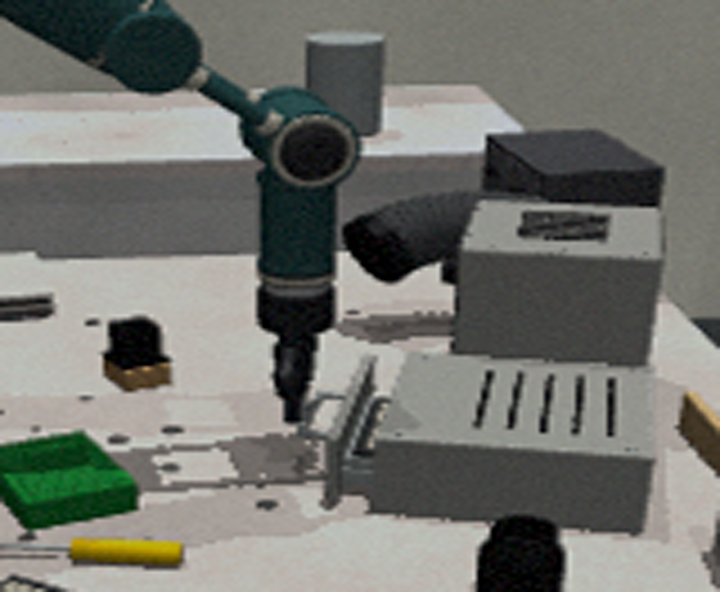

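carry_out([
  {"delta_pos": [0,0.006,0],"dr": [0,0,0]},
  {"delta_pos": [0,0.005,0],"dr": [0,0,0]},
  {"delta_pos": [0,0.004,0],"dr": [0,0,0]},
  {"delta_pos": [0,0.004,0],"dr": [0,0,0]},
  {"delta_pos": [0,0.003,0],"dr": [0,0,0]},
  {"delta_pos": [0,0.003,0],"dr": [0,0,0]},
])

```text
time: 19.45
tool_pos: [0.6038, 0.092, 0.01]
tcp_rot: [-2.502, -1.889, 0.012]
wrist_force: [-9.4, 3.3, 8.0]
width: -0.001
```

carry_out([
  {"delta_pos": [0,0.002,0],"dr": [0,0,0]},
  {"delta_pos": [0,0.002,0],"dr": [0,0,0]},
  {"delta_pos": [0,0.002,0],"dr": [0,0,0]},
])

```text
time: 19.82
tool_pos: [0.6129, 0.0892, 0.01]
tcp_rot: [-2.505, -1.893, 0.004]
wrist_force: [-0.0, 0.9, -0.2]
width: 0.003
```

carry_out([
  {"delta_pos": [0,0,0],"dr": [0,0,0]},
  {"delta_pos": [0,-0.01,0],"dr": [0,0,0]},
  {"delta_pos": [0,-0.02,0],"dr": [0,0,0]},
  {"delta_pos": [0,-0.03,0],"dr": [0,0,0]},
  {"delta_pos": [0,-0.04,-0.01],"dr": [0,0,0]},
  {"delta_pos": [0,-0.03,-0.03],"dr": [0,0,0]},
  {"delta_pos": [0,-0.02,-0.05],"dr": [0,0,0]},
  {"delta_pos": [0,0,-0.06],"dr": [0,0,0]},
  {"delta_pos": [0,0,-0.05],"dr": [0,0,0]},
  {"delta_pos": [0,0,-0.01],"dr": [0,0,0]},
])

```text
time: 21.08
tool_pos: [0.4712, 0.131, 0.2253]
tcp_rot: [2.505, 1.893, 0.007]
wrist_force: [-0.2, -0.1, 0.2]
width: -0.001
```

```bash
python3 - <<'E'
from workcell import bot
from h import *
c=bot.read_camera('top');d=bot.read_camera('side');w=bot.read_camera('wrist');s=bot.read_state()
print(s['time'],s['tool_pos'],s['wrist_force'])
pickle.dump((s,w,d,c),open('e.pkl','wb'))
B=lambda x:cv2.cvtColor(x['frame'],cv2.COLOR_RGB2BGR)
cv2.imwrite('pics/e1.png',np.hstack([cv2.resize(B(c)[50:210,110:250],(400,420)),cv2.resize(B(d)[110:220,230:370],(400,420))]))
cv2.imwrite('pics/e2.png',B(c));cv2.imwrite('pics/e3.png',B(w))
# what moved elsewhere
d0=pickle.load(open('d0.pkl','rb'))
df=(cv2.absdiff(c['frame'],d0['top']['frame']).max(2)>40).astype(np.uint8);n,_,st,_=cv2.connectedComponentsWithStats(df)
print([x.tolist() for x in st[1:] if x[4]>12])
E
```

```text
21.225 [0.46837845 0.13028402 0.21983576] [-0.14597982  0.04497737 -0.34912792]
[[0, 120, 208, 264, 22217], [143, 125, 72, 22, 329], [158, 149, 41, 14, 123], [209, 150, 10, 6, 36], [156, 155, 41, 13, 162], [154, 160, 41, 14, 160], [153, 165, 41, 14, 158], [244, 165, 57, 55, 1700], [155, 189, 24, 8, 38], [148, 200, 41, 50, 932], [0, 246, 21, 48, 763], [177, 255, 16, 7, 29], [190, 259, 7, 6, 21], [169, 290, 22, 32, 387], [175, 323, 3, 5, 13], [183, 331, 31, 24, 150], [214, 341, 2, 10, 17], [181, 352, 10, 4, 25], [215, 354, 6, 28, 63], [220, 361, 9, 23, 89], [210, 367, 4, 12, 23]]
```

View pics/e1.png

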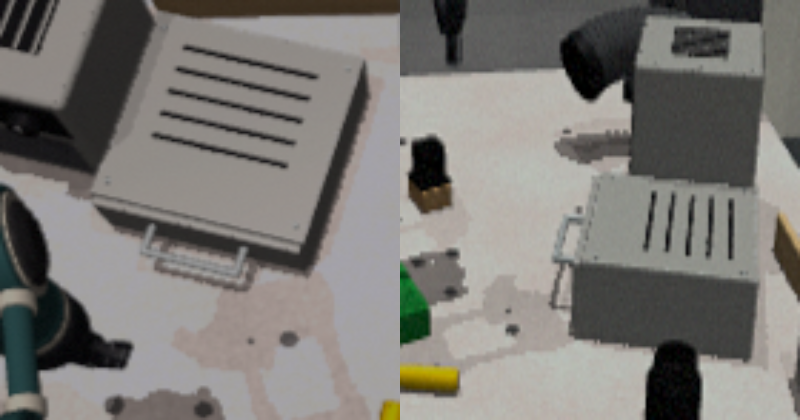

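View pics/e2.png

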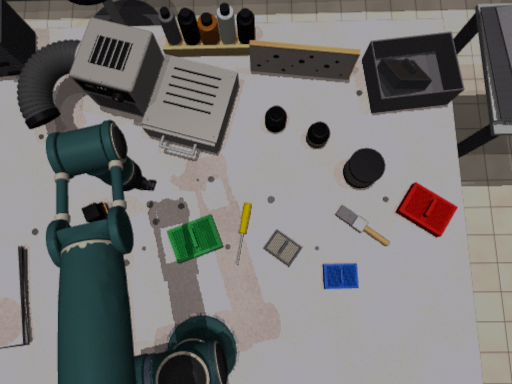

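View pics/e3.png

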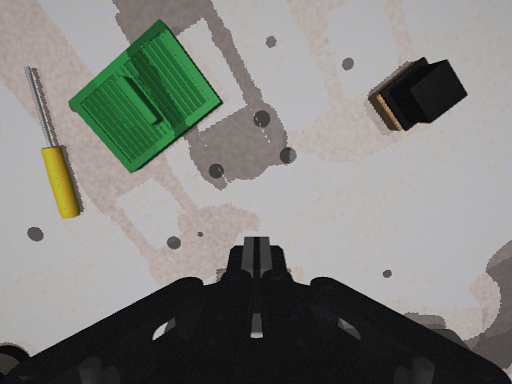

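```bash
python3 - <<'E'
from h import *
s,w,d,c=pickle.load(open('e.pkl','rb'))
a=np.radians(-15.9);u=np.array([np.cos(a),np.sin(a)]);v=np.array([-u[1],u[0]]);O=np.array([.601,.089])
B=cv2.cvtColor(c['frame'],cv2.COLOR_RGB2BGR)
cv2.imwrite('pics/e4.png',cv2.resize(B[110:170,135:225],(792,528),interpolation=cv2.INTER_CUBIC))
E
```

```text
(no output)
```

View pics/e4.png

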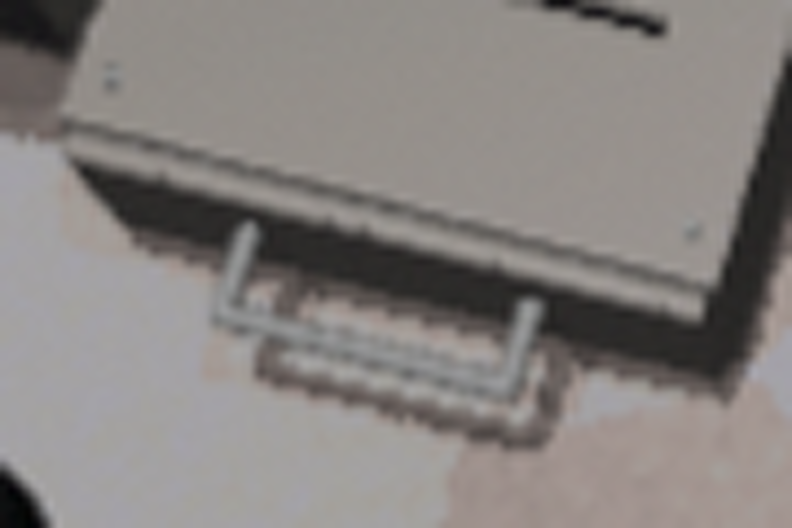

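```bash
python3 - <<'E'
from h import *
from workcell import bot
s,w,d,c=pickle.load(open('e.pkl','rb'))
a=np.radians(-15.9);u=np.array([np.cos(a),np.sin(a)]);O=np.array([.601,.089])
E=lambda x,y:(135+(x+.5)/8.8-.5,110+(y+.5)/8.8-.5)
print('handle u',(ray(c,[E(222,312),E(505,386)],.062)[:,:2]-O)@u,'panel back/front',(ray(c,[E(70,130),E(700,290),E(70,152),E(700,318)],.091)[:,:2]-O)@u)
print(bot.finish_job())
E
```

```text
handle u [0.03236284 0.03223525] panel back/front [0.07718812 0.07788631 0.0691674  0.06782155]
the job is handed in; nothing more can be done
None
```

The large grey cassette with pale pleats is in the drawer tray, flat and rib up, and the drawer is fully home. I handed the job in at about 21 s of the 58 s allowed.

- **Cassette:** I lowered it into the tray in 1 mm steps at the end, until the wrist force showed contact (up to 7.5 N). Then I let go and backed off. The wrist view showed it level inside the walls.
- **Drawer:** I pushed the handle with shut fingers at 16 to 96 mm/s, slowing for the catch. The force rose to about 10 N at the catch and then fell to zero as the drawer was drawn in. In the last top view the panel sits flush against the housing: its back is at 0.0775 m and the housing front at about 0.078 m. The handle had moved about 147 mm.
- **Other things:** In the last top view everything else looked where it was. A picture difference against the start showed changes only at the cassette, the drawer, the arm and its shadows. The arm covered part of the left side of that view, so I did not compare the box form's position there.

**What went wrong or disagreed:**
- The first grasp closed on air above the rib. The finger ends appeared about 20 to 30 mm short of the reported TCP. I reopened, lowered to a TCP height of about 16 mm and gripped there. That mismatch is unexplained.
- Pose readings scattered by about 2 mm. I corrected for this using the wrist camera before lowering the cassette.

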